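# Rake a stone sample into an even layer on a drying balance

## Task

Take the small rake and spread the heap of crushed stone on the drying balance's pan into an even single layer, also under the heater bar: no stone on top of another, and at least one stone in each sixth of the pan (left, middle and right third, in the front half and in the back half). Move the stones only with the rake, keep them all in the pan, and be gentle: the pan floats on a sensitive load cell that must not be overloaded, and the balance must not be knocked hard. Then lay the rake back down on the bench, clear of the balance, and leave the other things where they are.

Things in the scene. Friction and masses are not known exactly. Their poses are not given: they have to be found in the camera images.
- balance: infrared drying balance, fixed to the bench: white housing 250 x 300 mm, 44 mm high, a shallow steel weighing pan on top (pan_floor), a fixed heater bar over the back half of the pan (heater_bar). Origin on the bench under the middle of the pan; x points to its back, y to its left seen from the front with the small dark display
- pan_floor (a point): middle of the weighing pan's inner floor, axes as the balance, about 60 mm over the bench. Pan inside 172 mm (x, front to back) by 246 mm (y), walls 3 mm thick, 20 mm high over the floor. Front half x < 0, open above; back half x > 0, under the heater bar; left, middle and right thirds are split at y = +41 and -41 mm
- heater_bar (a point): middle of the open underside of the heater bar, an aluminium reflector 300 mm wide along the balance's y: it spans x = +15 to +109 mm from the pan's middle, underside 134 mm and top 178 mm over the pan floor, on two posts 16 mm thick at x = +62, y = +-136 mm
- weighing_pan (a joint): how far the pan has sunk (m, 0 = empty). It floats straight up and down on its load cell and gives 1 mm for each 1.8 N; the stones alone sink it by about 1.5 mm. More than 7 mm overloads the cell
- rake: small hand rake, 160 g: steel head bar 42 mm wide, four round tines, thin neck, grey plastic handle 190 x 16 x 20 mm with flat sides. It lies on its tine tips and the butt of its handle, tines slanting. Frame as it lies: x from butt to head, y along the head bar, z up, origin on the bench between the tips. A turn of +0.384 rad about its y sets it to work: tines upright, handle rising to the butt
- rake_tip (a point): middle of the line through the four tine tips. Tines 6 mm thick, 11 mm apart, 36 mm long; the head bar is 9 mm thick, its top 46 mm over the tips. With the rake set to work, the neck is 60 mm over the tips 50 mm behind the head, and from there the handle rises at 15 degrees
- rake_grip (a point): grip point on the handle's axis, near the balance point: 142 mm behind the tips and 24 mm over the bench as the rake lies; 122 mm behind and 75 mm above the tips when set to work. The handle is 16 mm wide along the rake's y
- stone1: lump of grey crushed stone, angular, about 29 mm along its x, 31 mm along its y, 22 mm along its z, about 30 g, origin at its middle (10 to 18 mm over the pan floor when it lies on it, 30 mm or more when it lies on another)
- stone2: lump of grey crushed stone, angular, about 29 mm along its x, 31 mm along its y, 22 mm along its z, about 30 g, origin at its middle (10 to 18 mm over the pan floor when it lies on it, 30 mm or more when it lies on another)
- stone3: lump of grey crushed stone, angular, about 29 mm along its x, 31 mm along its y, 22 mm along its z, about 30 g, origin at its middle (10 to 18 mm over the pan floor when it lies on it, 30 mm or more when it lies on another)
- stone4: lump of grey crushed stone, angular, about 29 mm along its x, 31 mm along its y, 22 mm along its z, about 30 g, origin at its middle (10 to 18 mm over the pan floor when it lies on it, 30 mm or more when it lies on another)
- stone5: lump of grey crushed stone, angular, about 29 mm along its x, 31 mm along its y, 22 mm along its z, about 30 g, origin at its middle (10 to 18 mm over the pan floor when it lies on it, 30 mm or more when it lies on another)
- stone6: lump of grey crushed stone, angular, about 29 mm along its x, 31 mm along its y, 22 mm along its z, about 30 g, origin at its middle (10 to 18 mm over the pan floor when it lies on it, 30 mm or more when it lies on another)
- stone7: lump of grey crushed stone, angular, about 29 mm along its x, 31 mm along its y, 22 mm along its z, about 30 g, origin at its middle (10 to 18 mm over the pan floor when it lies on it, 30 mm or more when it lies on another)
- stone8: lump of grey crushed stone, angular, about 29 mm along its x, 31 mm along its y, 22 mm along its z, about 30 g, origin at its middle (10 to 18 mm over the pan floor when it lies on it, 30 mm or more when it lies on another)
- buffer_jar: white jar with a screw cap, 46 mm across, 84 mm high, bystander; origin under its middle
- tape_roll: flat roll of tape, 69 mm across, 18 mm high, bystander; origin under its middle
- timer: bench timer, 62 x 62 x 17 mm, bystander; origin under its middle

How it is judged:
At the end, for the whole second after the job is handed in: Each sixth of the pan (2 halves front to back, 3 thirds across) holds at least one stone's middle; every stone is in the pan, its middle under 24 mm over the floor (none on another); the rake lies on the bench, tips under 30 mm and grip point under 45 mm high, off the balance; all at rest (x of stone1 in the frame of pan_floor between -0.088 and 0.088 m and y of stone1 in the frame of pan_floor between -0.125 and 0.125 m and x of stone2 in the frame of pan_floor between -0.088 and 0.088 m and y of stone2 in the frame of pan_floor between -0.125 and 0.125 m and x of stone3 in the frame of pan_floor between -0.088 and 0.088 m and y of stone3 in the frame of pan_floor between -0.125 and 0.125 m and x of stone4 in the frame of pan_floor between -0.088 and 0.088 m and y of stone4 in the frame of pan_floor between -0.125 and 0.125 m and x of stone5 in the frame of pan_floor between -0.088 and 0.088 m and y of stone5 in the frame of pan_floor between -0.125 and 0.125 m and x of stone6 in the frame of pan_floor between -0.088 and 0.088 m and y of stone6 in the frame of pan_floor between -0.125 and 0.125 m and x of stone7 in the frame of pan_floor between -0.088 and 0.088 m and y of stone7 in the frame of pan_floor between -0.125 and 0.125 m and x of stone8 in the frame of pan_floor between -0.088 and 0.088 m and y of stone8 in the frame of pan_floor between -0.125 and 0.125 m and z of stone1 in the frame of pan_floor between 0 and 0.024 m and z of stone2 in the frame of pan_floor between 0 and 0.024 m and z of stone3 in the frame of pan_floor between 0 and 0.024 m and z of stone4 in the frame of pan_floor between 0 and 0.024 m and z of stone5 in the frame of pan_floor between 0 and 0.024 m and z of stone6 in the frame of pan_floor between 0 and 0.024 m and z of stone7 in the frame of pan_floor between 0 and 0.024 m and z of stone8 in the frame of pan_floor between 0 and 0.024 m and ((x of stone1 in the frame of pan_floor between -0.086 and 0 m and y of stone1 in the frame of pan_floor between 0.041 and 0.123 m) or (x of stone2 in the frame of pan_floor between -0.086 and 0 m and y of stone2 in the frame of pan_floor between 0.041 and 0.123 m) or (x of stone3 in the frame of pan_floor between -0.086 and 0 m and y of stone3 in the frame of pan_floor between 0.041 and 0.123 m) or (x of stone4 in the frame of pan_floor between -0.086 and 0 m and y of stone4 in the frame of pan_floor between 0.041 and 0.123 m) or (x of stone5 in the frame of pan_floor between -0.086 and 0 m and y of stone5 in the frame of pan_floor between 0.041 and 0.123 m) or (x of stone6 in the frame of pan_floor between -0.086 and 0 m and y of stone6 in the frame of pan_floor between 0.041 and 0.123 m) or (x of stone7 in the frame of pan_floor between -0.086 and 0 m and y of stone7 in the frame of pan_floor between 0.041 and 0.123 m) or (x of stone8 in the frame of pan_floor between -0.086 and 0 m and y of stone8 in the frame of pan_floor between 0.041 and 0.123 m)) and ((x of stone1 in the frame of pan_floor between -0.086 and 0 m and y of stone1 in the frame of pan_floor between -0.041 and 0.041 m) or (x of stone2 in the frame of pan_floor between -0.086 and 0 m and y of stone2 in the frame of pan_floor between -0.041 and 0.041 m) or (x of stone3 in the frame of pan_floor between -0.086 and 0 m and y of stone3 in the frame of pan_floor between -0.041 and 0.041 m) or (x of stone4 in the frame of pan_floor between -0.086 and 0 m and y of stone4 in the frame of pan_floor between -0.041 and 0.041 m) or (x of stone5 in the frame of pan_floor between -0.086 and 0 m and y of stone5 in the frame of pan_floor between -0.041 and 0.041 m) or (x of stone6 in the frame of pan_floor between -0.086 and 0 m and y of stone6 in the frame of pan_floor between -0.041 and 0.041 m) or (x of stone7 in the frame of pan_floor between -0.086 and 0 m and y of stone7 in the frame of pan_floor between -0.041 and 0.041 m) or (x of stone8 in the frame of pan_floor between -0.086 and 0 m and y of stone8 in the frame of pan_floor between -0.041 and 0.041 m)) and ((x of stone1 in the frame of pan_floor between -0.086 and 0 m and y of stone1 in the frame of pan_floor between -0.123 and -0.041 m) or (x of stone2 in the frame of pan_floor between -0.086 and 0 m and y of stone2 in the frame of pan_floor between -0.123 and -0.041 m) or (x of stone3 in the frame of pan_floor between -0.086 and 0 m and y of stone3 in the frame of pan_floor between -0.123 and -0.041 m) or (x of stone4 in the frame of pan_floor between -0.086 and 0 m and y of stone4 in the frame of pan_floor between -0.123 and -0.041 m) or (x of stone5 in the frame of pan_floor between -0.086 and 0 m and y of stone5 in the frame of pan_floor between -0.123 and -0.041 m) or (x of stone6 in the frame of pan_floor between -0.086 and 0 m and y of stone6 in the frame of pan_floor between -0.123 and -0.041 m) or (x of stone7 in the frame of pan_floor between -0.086 and 0 m and y of stone7 in the frame of pan_floor between -0.123 and -0.041 m) or (x of stone8 in the frame of pan_floor between -0.086 and 0 m and y of stone8 in the frame of pan_floor between -0.123 and -0.041 m)) and ((x of stone1 in the frame of pan_floor between 0 and 0.086 m and y of stone1 in the frame of pan_floor between 0.041 and 0.123 m) or (x of stone2 in the frame of pan_floor between 0 and 0.086 m and y of stone2 in the frame of pan_floor between 0.041 and 0.123 m) or (x of stone3 in the frame of pan_floor between 0 and 0.086 m and y of stone3 in the frame of pan_floor between 0.041 and 0.123 m) or (x of stone4 in the frame of pan_floor between 0 and 0.086 m and y of stone4 in the frame of pan_floor between 0.041 and 0.123 m) or (x of stone5 in the frame of pan_floor between 0 and 0.086 m and y of stone5 in the frame of pan_floor between 0.041 and 0.123 m) or (x of stone6 in the frame of pan_floor between 0 and 0.086 m and y of stone6 in the frame of pan_floor between 0.041 and 0.123 m) or (x of stone7 in the frame of pan_floor between 0 and 0.086 m and y of stone7 in the frame of pan_floor between 0.041 and 0.123 m) or (x of stone8 in the frame of pan_floor between 0 and 0.086 m and y of stone8 in the frame of pan_floor between 0.041 and 0.123 m)) and ((x of stone1 in the frame of pan_floor between 0 and 0.086 m and y of stone1 in the frame of pan_floor between -0.041 and 0.041 m) or (x of stone2 in the frame of pan_floor between 0 and 0.086 m and y of stone2 in the frame of pan_floor between -0.041 and 0.041 m) or (x of stone3 in the frame of pan_floor between 0 and 0.086 m and y of stone3 in the frame of pan_floor between -0.041 and 0.041 m) or (x of stone4 in the frame of pan_floor between 0 and 0.086 m and y of stone4 in the frame of pan_floor between -0.041 and 0.041 m) or (x of stone5 in the frame of pan_floor between 0 and 0.086 m and y of stone5 in the frame of pan_floor between -0.041 and 0.041 m) or (x of stone6 in the frame of pan_floor between 0 and 0.086 m and y of stone6 in the frame of pan_floor between -0.041 and 0.041 m) or (x of stone7 in the frame of pan_floor between 0 and 0.086 m and y of stone7 in the frame of pan_floor between -0.041 and 0.041 m) or (x of stone8 in the frame of pan_floor between 0 and 0.086 m and y of stone8 in the frame of pan_floor between -0.041 and 0.041 m)) and ((x of stone1 in the frame of pan_floor between 0 and 0.086 m and y of stone1 in the frame of pan_floor between -0.123 and -0.041 m) or (x of stone2 in the frame of pan_floor between 0 and 0.086 m and y of stone2 in the frame of pan_floor between -0.123 and -0.041 m) or (x of stone3 in the frame of pan_floor between 0 and 0.086 m and y of stone3 in the frame of pan_floor between -0.123 and -0.041 m) or (x of stone4 in the frame of pan_floor between 0 and 0.086 m and y of stone4 in the frame of pan_floor between -0.123 and -0.041 m) or (x of stone5 in the frame of pan_floor between 0 and 0.086 m and y of stone5 in the frame of pan_floor between -0.123 and -0.041 m) or (x of stone6 in the frame of pan_floor between 0 and 0.086 m and y of stone6 in the frame of pan_floor between -0.123 and -0.041 m) or (x of stone7 in the frame of pan_floor between 0 and 0.086 m and y of stone7 in the frame of pan_floor between -0.123 and -0.041 m) or (x of stone8 in the frame of pan_floor between 0 and 0.086 m and y of stone8 in the frame of pan_floor between -0.123 and -0.041 m)) and linear speed of each of stone1, stone2, stone3, stone4, stone5, stone6, stone7, stone8, rake below 0.03 m/s and height (world z) of rake_tip below 0.03 m and height (world z) of rake_grip below 0.045 m and contact force between rake and balance below 0.1 N); the robot touches nothing.
It fails at once if the gripper or the arm touches a stone (contact force between any of the fingers, the arm and stone1 above 0.5 N or contact force between any of the fingers, the arm and stone2 above 0.5 N or contact force between any of the fingers, the arm and stone3 above 0.5 N or contact force between any of the fingers, the arm and stone4 above 0.5 N or contact force between any of the fingers, the arm and stone5 above 0.5 N or contact force between any of the fingers, the arm and stone6 above 0.5 N or contact force between any of the fingers, the arm and stone7 above 0.5 N or contact force between any of the fingers, the arm and stone8 above 0.5 N).
It fails at once if the load cell is overloaded: the pan sinks by more than 7 mm (value of joint weighing_pan above 0.007 m).
It fails at once if the rake is knocked or pressed hard against the balance (more than 25 N) (contact force between rake and balance above 25 N).
It fails at once if the gripper or the arm knocks against the balance (more than 12 N) (contact force between any of the fingers, the arm and balance above 12 N).
It fails at once if another thing is shifted by more than 20 mm (distance of any of buffer_jar, tape_roll, timer from where it was at the start of the episode above 0.02 m).
It also fails if it takes over 72 s, if anything falls off the work surface, if the arm or the gripper's body presses on something with over 40 N, if the wrist force passes 120 N, or if a joint passes its speed limit or range.

## Robot

A 6-joint arm with a two-finger parallel gripper is mounted at the origin on a cart in front of the work surface, level with it; the furniture and walls round the work are solid. World frame = base frame: x ahead of the robot, y to its left, z up, the work surface at z = 0. Lengths are in m, angles in rad, forces in N, time in s.
With the tool pointing down it reaches from about 0.3 to 0.825 m from the base axis. Payload 5.4 kg.
Tool frame: the origin (TCP) lies on the front face of the gripper's body, between the roots of the fingers; the fingertips stand 88 mm ahead of it and the grasp point (between the pads) lies 69 mm ahead of it; z points along the fingers, y is the line along which they close (so a half turn about z gives the same grasp; the last joint's range is limited). The gripper opens to 92 mm and grips with 3 to 60 N. Pads are 20 mm wide; open, the fingers measure 128 mm over their backs; the gripper's body (75 mm by 189 mm) begins 69 mm behind the grasp point.
Start: joints at [0.946, 0.158, 1.597, -0, 1.386, -0.21], TCP at [0.232, 0.526, 0.303] pointing down, gripper open.
Joint ranges: [-2.91, 2.91], [-0.94, 2.29], [0.18, 2.7], [-1.29, 4.43], [0.17, 2.64], [-3, 3]. Speed limits (rad/s): [2.57, 2.57, 3.14, 3.14, 3.14, 3.14].

## Interface

Orientations are given as a 3x3 rotation matrix whose columns are the frame's x, y, z axes.
In Python, from rig import manip gives the robot as it stands.
- The arm moves only by the tool step_arm, never from a script. Its argument "increments" is a list that holds one entry, the list of rows, each a list of 6 numbers: the shift along the world's x, y, z in mm, then the turn, a rotation vector about the world's x, y, z in degrees. A call has 1 to 10 rows; each row is the pose to reach, as a shift and turn from the pose commanded when the call began; what a row does not reach only later rows make up. A row lasts 1/12 s, in which the tool goes at most 41.7 mm and 7.16 degrees, less where a joint would pass 70% of its speed; a pose out of reach is approached as far as the arm can. A call with a gripper value outside its range is refused whole. "gripper" is the finger opening in mm, from 0 to 91.9, set as the call begins (left out, the last holds). The fingers move at their own pace and stop on an object; "squeeze" is the grip in N (left out, the last holds). Time passes only in rows, so rows that repeat a pose let the fingers close. It gives the time, the measured TCP pose, the force, the opening and the grip force at its end, in the units of the state.
- manip.get_obs(): the state, without advancing time (a new reading comes with each control period).
- manip.capture(name): name is "scene" or "side" or "wrist"; returns the picture (480x640x3 uint8, blue, green, red); there is no depth.
- manip.camera_params(name): a dict with "fov_y" (degrees; the focal length in pixels is half the picture's height over the tangent of half this angle, whatever the lens; pixels are square), "cx", "cy" (the principal point, pixels), "k1" (the pictures are not rectified: a ray, as slopes to the right and down, at radius r is drawn at 1 + k1 r^2 times it, then the intrinsics apply), "rvec" (rotation vector, rad) and "tvec" (3), from world to camera coordinates, as OpenCV has them; the wrist camera has in their place "mount" (4x4, takes a point from camera to tool coordinates, whose origin is the TCP and whose axes are the flange's). Camera axes: x right, y down, z forward; pixel columns grow to the right and rows downward; lengths in m; the calibration is good to about 2 mm. A picture is of the moment at which its call begins: read the wrist's pose just before it. camera_params takes no time and is no camera call.
- manip.sign_off(): hands the job in; it is judged then, once.
The state is a dict: "t": time; "qpos": joint angles; "joint_vel": joint speeds; "joint_efforts": joint torques, N m; "tool_pos": TCP position; "tool_rot": TCP orientation; "wrist_force": force on the tool from outside, world axes, zero at the start; "wrist_torque": the same for the moment, N m; "width": finger opening in m; "grasp_force": force on a finger pad.
Only numpy, scipy, OpenCV 4.12 (cv2) and the standard library are available. Lean on these libraries where they do the work, as an engineer would, in place of code of your own. Each camera call takes 0.05 s, during which the arm holds its last target. There are 200 camera calls.

## Working session

There is one attempt and no reset: what is moved stays moved. The work goes in short steps, Python scripts to look and compute and a tool call to move; the robot and the scene stay as the last step left them, time stands still between calls to the robot, and variables do not carry over. Pictures are saved under pics/ and viewed, at most 10 in all, crops included, and the job is handed in when it is done.

Besides the shell and the picture viewer there is one more tool, called after "Call:" by a JSON object that holds its "name" and its "arguments". step_arm: Moves the arm, as the interface text tells. Its arguments: {"type":"object","properties":{"increments":{"type":"array"},"gripper":{"type":"number"},"squeeze":{"type":"number"}},"required":["increments"]}

```bash
ls; mkdir -p pics
cat > h.py <<'E'
import numpy as np, cv2
from rig import manip
def K(p):
    f=240/np.tan(np.radians(p['fov_y'])/2); return f
def ext(name,p,obs=None):
    if 'mount' in p:
        T=np.eye(4);T[:3,:3]=obs['tool_rot'];T[:3,3]=obs['tool_pos'];M=T@np.array(p['mount']);return M[:3,:3],M[:3,3]
    R=cv2.Rodrigues(np.array(p['rvec'],float))[0];return R.T,-R.T@np.array(p['tvec'],float)
def rays(name,px,obs=None):
    p=manip.camera_params(name);f=K(p);R,c=ext(name,p,obs)
    px=np.atleast_2d(np.array(px,float));d=(px-[p['cx'],p['cy']])/f;s=d.copy()
    for _ in range(20): s=d/(1+p['k1']*(s**2).sum(1,keepdims=True))
    v=np.c_[s,np.ones(len(s))]@R.T
    return c,v/np.linalg.norm(v,axis=1,keepdims=True)
def plane(name,px,z,obs=None):
    c,v=rays(name,px,obs);return c+v*((z-c[2])/v[:,2])[:,None]
def proj(name,X,obs=None):
    p=manip.camera_params(name);f=K(p);R,c=ext(name,p,obs)
    q=(np.atleast_2d(X)-c)@R;s=q[:,:2]/q[:,2:];r=(s**2).sum(1,keepdims=True)
    return s*(1+p['k1']*r)*f+[p['cx'],p['cy']]
def tri(n1,p1,n2,p2,o1=None,o2=None):
    c1,v1=rays(n1,p1,o1);c2,v2=rays(n2,p2,o2);out=[]
    for a,b in zip(v1,v2):
        t=np.linalg.lstsq(np.c_[a,-b],c2-c1,rcond=None)[0];P=c1+a*t[0];Q=c2+b*t[1];out.append(np.r_[(P+Q)/2,np.linalg.norm(P-Q)])
    return np.array(out)
E
python3 - <<'E'
from h import *
np.set_printoptions(precision=4,suppress=True)
o=manip.get_obs();print(o)
for n in('scene','side','wrist'):
    p=manip.camera_params(n);print(n,p['fov_y'],p['k1'],ext(n,p,o))
    cv2.imwrite(f'pics/{n}0.png',manip.capture(n))
E
```

```text
pics
{'t': 0.0, 'qpos': array([ 0.9459,  0.1591,  1.5982,  0.    ,  1.3862, -0.2101]), 'joint_vel': array([-0.001 ,  0.0008,  0.0006,  0.0006,  0.0005, -0.0003]), 'joint_efforts': array([  0.0009, -38.5553, -32.2117,   0.0704,   0.0376,  -0.0002]), 'tool_pos': array([0.2315, 0.5258, 0.3017]), 'tool_rot': array([[-0.9152,  0.403 , -0.0011],
       [ 0.403 ,  0.9152, -0.0015],
       [ 0.0004, -0.0019, -1.    ]]), 'wrist_force': array([-1.3513, -0.079 ,  0.0984]), 'wrist_torque': array([-0.0247, -0.0222,  0.037 ]), 'grasp_force': 0.0, 'width': 0.09184128864704373}
scene 57.886107012867 -0.0695459638476007 (array([[-0.7912, -0.4596,  0.4035],
       [-0.6115,  0.6078, -0.5067],
       [-0.0123, -0.6476, -0.7619]]), array([0.1707, 0.3817, 0.7909]))
side 52.80080312232214 -0.0024143226597802803 (array([[ 0.9963, -0.0505,  0.0697],
       [-0.0852, -0.4611,  0.8833],
       [-0.0125, -0.8859, -0.4636]]), array([ 0.4404, -0.8975,  0.6105]))
wrist 67.58475704610944 -0.04231696162641616 (array([[ 0.4043,  0.8802,  0.2486],
       [ 0.9146, -0.3887, -0.1112],
       [-0.0012,  0.2723, -0.9622]]), array([0.1608, 0.5565, 0.3831]))
```

View pics/scene0.png

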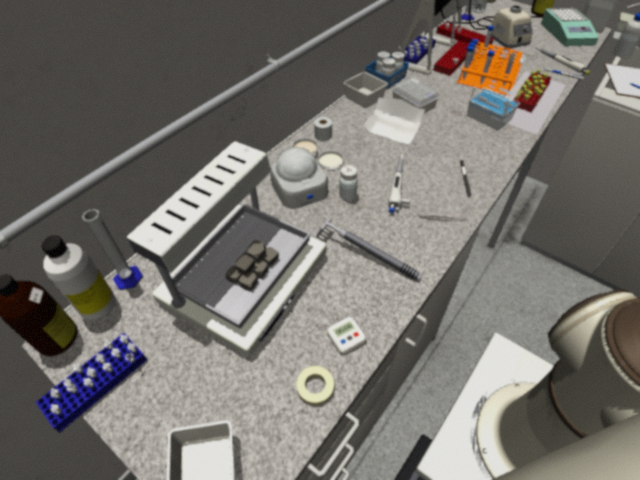

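View pics/side0.png

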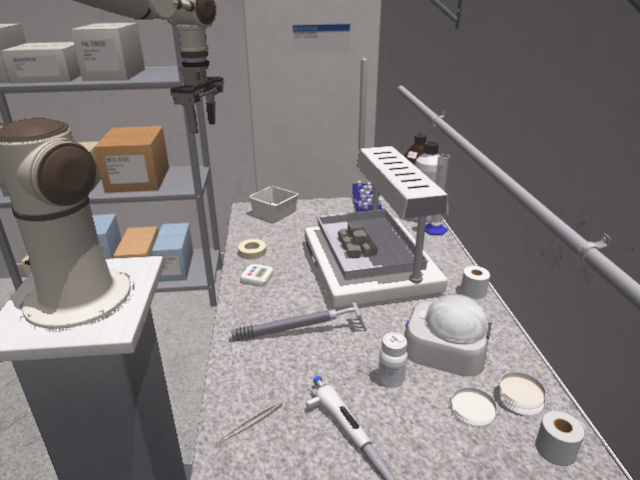

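Scene: the balance is at about (240,270), the heap at (252,262), the rake from its head at (330,230) to its butt at (415,275), the timer at (347,335) and the tape at (315,385). Side: the pan is at about (375,240), the rake runs from (235,333) to (355,315), and the jar is at (393,360).

Run:
```python
import cv2,numpy as np
a=cv2.imread('pics/scene0.png')[135:355,125:425];b=cv2.imread('pics/side0.png')[135:355,225:455]
a=cv2.resize(a,(800,587),interpolation=cv2.INTER_CUBIC)
b=cv2.resize(b,(627,600),interpolation=cv2.INTER_CUBIC)
cv2.imwrite('pics/a.png',a);cv2.imwrite('pics/b.png',b)
```

```text
(no output)
```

View pics/a.png

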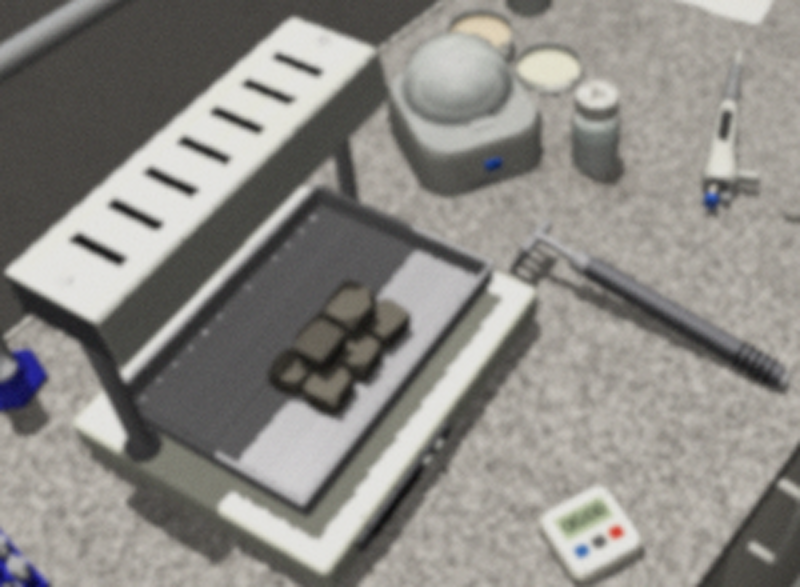

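View pics/b.png

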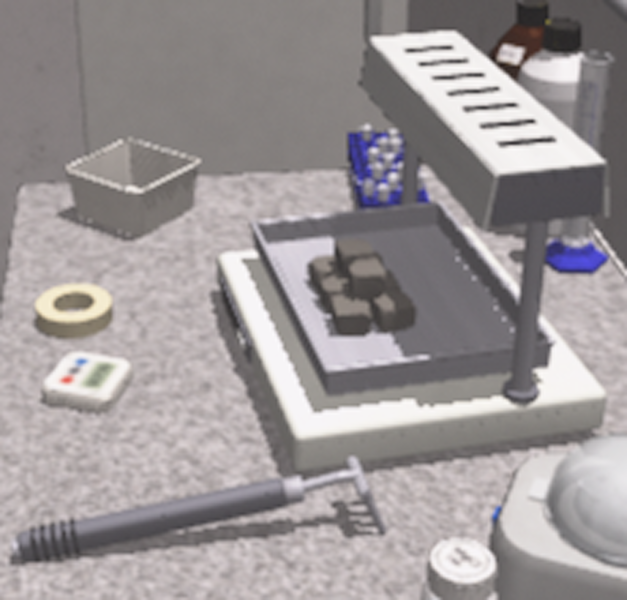

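Pan rim corners in crop a: FR (490,268), FL (305,505), BR (318,188). In crop b: (325,380), (255,222), (545,350). Rake handle from its butt to its front end: a (785,378)→(588,265), b (15,550)→(290,487).

Run:
```python
from h import *
np.set_printoptions(precision=4,suppress=True)
S=lambda l:np.array(l)/2.667+[125,135]
D=lambda l:np.array(l)/2.726+[225,135]
names='rimFR rimFL rimBR rimBL housFR housFL butt handlefront heatBR heatFL timer'.split()
s=S([(490,268),(305,507),(318,188),(130,395),(537,291),(322,572),(785,378),(590,264),(378,50),(95,318),(597,500)])
d=D([(325,380),(253,222),(546,350),(437,207),(297,447),(219,258),(15,550),(290,487),(605,163),(362,50),(93,370)])
X=tri('scene',s,'side',d)
for n,x in zip(names,X):print(n,x)
def ax(a,b):v=b-a;return np.degrees(np.arctan2(v[1],v[0])),np.linalg.norm(v)
print(ax(X[0],X[2]),ax(X[1],X[0]),ax(X[5],X[4]),ax(X[6],X[7]))
# tines tips ends
print(plane('side',D([(380,531),(352,527)]),0),plane('scene',S([(513,272),(530,280),(548,262)]),0.0))
print(tri('scene',S([(543,228)]),'side',D([(355,462)])))
print('stones',plane('scene',S([(350,305),(320,340),(388,320),(360,355),(328,385),(290,370)]),0.075))
```

```text
rimFR [ 0.5678 -0.0835  0.0722  0.0025]
rimFL [0.5349 0.1679 0.0789 0.0046]
rimBR [ 0.7415 -0.0628  0.0747  0.0038]
rimBL [0.7067 0.1806 0.0782 0.0053]
housFR [ 0.5427 -0.1126  0.0337  0.0005]
housFL [0.5072 0.1848 0.0364 0.0019]
butt [ 0.3381 -0.1778  0.009   0.002 ]
handlefront [ 0.5279 -0.1633  0.0354  0.0073]
heatBR [ 0.725  -0.1158  0.232   0.0599]
heatFL [0.6426 0.2005 0.2319 0.0131]
timer [0.3906 0.0164 0.0279 0.0014]
(np.float64(6.828464246260563), np.float64(0.1749093725741315)) (np.float64(-82.5317311722546), np.float64(0.25364727100735)) (np.float64(-83.19399569884234), np.float64(0.29958020581940326)) (np.float64(4.385878298719651), np.float64(0.19228627791351938))
[[ 0.5946 -0.1722  0.    ]
 [ 0.5756 -0.1659  0.    ]] [[ 0.5899 -0.1392  0.    ]
 [ 0.5722 -0.141  -0.    ]
 [ 0.572  -0.1675  0.    ]]
[[ 0.575  -0.1605  0.0517  0.0048]]
stones [[0.6324 0.0154 0.075 ]
 [0.6272 0.055  0.075 ]
 [0.5982 0.0083 0.075 ]
 [0.5926 0.0467 0.075 ]
 [0.5929 0.0819 0.075 ]
 [0.6256 0.0895 0.075 ]]
```

Call:
{"name": "step_arm", "arguments": {"increments": [[[10,-40,-3,0,0,2.9],[20,-80,-6,0,0,5.8],[30,-120,-9,0,0,8.7],[40,-160,-12,0,0,11.6],[50,-200,-15,0,0,14.5],[60,-240,-18,0,0,17.4],[70,-280,-21,0,0,20.3],[80,-320,-24,0,0,23.2],[90,-360,-27,0,0,26],[100,-400,-30,0,0,28.8]]], "gripper": 60}}

```text
t: 0.98
tool_pos: [0.3315, 0.1245, 0.2725]
tool_rot: [[-0.996, -0.091, 0.001], [-0.091, 0.996, 0.0], [-0.001, -0.0, -1.0]]
wrist_force: [2.0, 1.1, 0.1]
width: 0.0601
grasp_force: 0.0
```

Call:
{"name": "step_arm", "arguments": {"increments": [[[11,-36,-9,0.2,-2.4,0],[22,-72,-18,0.4,-4.8,0],[33,-108,-27,0.6,-7.2,0],[44,-144,-36,0.8,-9.6,0],[55,-180,-45,1.1,-12,0],[66,-216,-54,1.3,-14.4,0],[77,-250,-63,1.5,-16.8,0],[85,-275,-70,1.7,-19.2,0],[93,-296,-72,1.9,-21.9,0],[93,-296,-72,1.9,-21.9,0]]]}}

```text
t: 1.82
tool_pos: [0.4245, -0.173, 0.2]
tool_rot: [[-0.924, -0.083, 0.374], [-0.077, 0.997, 0.031], [-0.375, -0.001, -0.927]]
wrist_force: [0.3, 0.7, -0.9]
width: 0.06
grasp_force: 0.0
```

Run:
```python
from h import *
np.set_printoptions(precision=4,suppress=True)
o=manip.get_obs();print(o['t'],o['tool_pos'],o['tool_rot'],o['qpos'],o['joint_vel'],o['wrist_force'])
np.save('o1.npy',o,allow_pickle=True)
cv2.imwrite('pics/w1.png',manip.capture('wrist'))
```

```text
1.8167 [ 0.4245 -0.173   0.2   ] [[-0.9238 -0.0828  0.3739]
 [-0.077   0.9966  0.0305]
 [-0.3752 -0.0006 -0.927 ]] [-0.81   -0.239   2.2312  0.3714  0.9345 -2.6538] [ 0.0673 -0.0479  0.0245 -0.0673  0.0769  0.1227] [ 0.2555  0.6909 -0.9163]
```

View pics/w1.png

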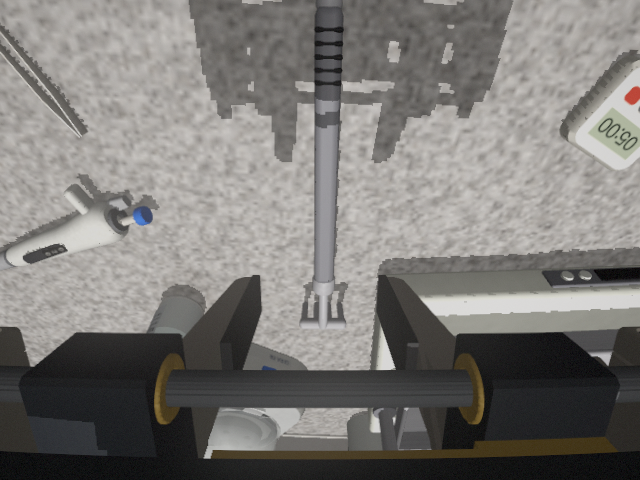

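The wrist view shows the rake handle running from (328,60) to (324,282). The head bar ends are at (302,322) and (346,322).

Run:
```python
from h import *
np.set_printoptions(precision=4,suppress=True)
o=np.load('o1.npy',allow_pickle=True).item()
S=lambda l:np.array(l)/2.667+[125,135]
D=lambda l:np.array(l)/2.726+[225,135]
print(plane('wrist',[(328,110)],.016,o),plane('wrist',[(323.5,281)],.038,o),plane('wrist',[(302,322),(346,322)],.040,o))
print('front w-side',tri('wrist',[(323.5,281)],'side',D([(290,487)]),o),'w-scene',tri('wrist',[(323.5,281)],'scene',S([(590,264)]),o))
print('bar',tri('wrist',[(302,322),(346,322)],'side',D([(368,492),(352,462)]),o))
```

```text
[[ 0.3962 -0.1699  0.016 ]] [[ 0.5262 -0.1613  0.038 ]] [[ 0.5766 -0.1761  0.04  ]
 [ 0.5734 -0.137   0.04  ]]
front w-side [[ 0.5311 -0.1605  0.034   0.0016]] w-scene [[ 0.5232 -0.161   0.0395  0.0025]]
bar [[ 0.5835 -0.1752  0.0361  0.0031]
 [ 0.5796 -0.1359  0.0347  0.0003]]
```

Call:
{"name": "step_arm", "arguments": {"increments": [[[0,3,-20,0,0,0],[0,4.5,-40,0,0,0],[0,4.5,-60,0,0,0],[0,4.5,-78,0,0,0],[0,4.5,-92,0,0,0],[0,4.5,-102,0,0,0],[0,4.5,-108,0,0,0],[0,4.5,-108,0,0,0]]]}}

```text
t: 2.53
tool_pos: [0.4242, -0.1637, 0.0917]
tool_rot: [[-0.924, -0.089, 0.371], [-0.082, 0.996, 0.035], [-0.373, 0.002, -0.928]]
wrist_force: [0.6, -0.4, -0.3]
width: 0.0599
grasp_force: 0.0
```

Call:
{"name": "step_arm", "arguments": {"increments": [[[0,0,0,0,0,0],[0,0,0,0,0,0],[0,0,0,0,0,0],[0,0,0,0,0,0],[0,0,0,0,0,0],[0,0,0,0,0,0],[0,0,0,0,0,0]]], "gripper": 10, "squeeze": 50}}

```text
t: 3.12
tool_pos: [0.425, -0.1658, 0.0931]
tool_rot: [[-0.923, -0.087, 0.374], [-0.081, 0.996, 0.031], [-0.375, -0.002, -0.927]]
wrist_force: [0.3, 0.0, 0.6]
width: 0.0157
grasp_force: 46.5
```

Call:
{"name": "step_arm", "arguments": {"increments": [[[0,0,8,0,0,0],[0,0,25,0,0,0],[0,5,45,0,0,0],[6,16,70,-0.3,2.8,0.2],[14,30,95,-0.6,6.2,0.6],[24,48,118,-1,9.8,1],[34,66,138,-1.4,13.4,1.3],[45,84,154,-1.8,17,1.6],[54,98,162,-2.1,20,1.9],[60,107,166,-2.3,21.9,2.1]]]}}

```text
t: 3.95
tool_pos: [0.486, -0.0569, 0.2611]
tool_rot: [[-0.992, -0.126, -0.0], [-0.126, 0.992, -0.002], [0.0, -0.002, -1.0]]
wrist_force: [0.6, 0.1, -1.5]
width: 0.0155
grasp_force: 50.0
```

Call:
{"name": "step_arm", "arguments": {"increments": [[[0,0,0,0,0,0],[0,0,0,0,0,0],[0,0,0,0,0,0]]]}}

```text
t: 4.2
tool_pos: [0.4839, -0.0585, 0.258]
tool_rot: [[-0.992, -0.124, -0.002], [-0.124, 0.992, 0.0], [0.002, 0.001, -1.0]]
wrist_force: [0.4, -0.5, -1.1]
width: 0.0158
grasp_force: 50.0
```

Run:
```python
from h import *
o=manip.get_obs();print(o['wrist_force'],o['qpos'].round(2));np.save('o2.npy',o,allow_pickle=True)
a=manip.capture('scene');b=manip.capture('side')
cv2.imwrite('pics/s2.png',a);cv2.imwrite('pics/d2.png',b)
a=cv2.resize(a[175:325,150:350],(800,600),interpolation=cv2.INTER_CUBIC)
b=cv2.resize(b[190:340,270:450],(720,600),interpolation=cv2.INTER_CUBIC)
c=np.vstack([cv2.resize(a,(400,300)),cv2.resize(b,(400,300))])
cv2.imwrite('pics/c2.png',np.hstack([cv2.resize(a,(440,330)),cv2.resize(b,(360,330))]))
```

```text
[ 0.41705004 -0.54163183 -1.06504657] [-0.37 -0.03  1.89 -0.    1.29 -2.06]
```

View pics/c2.png

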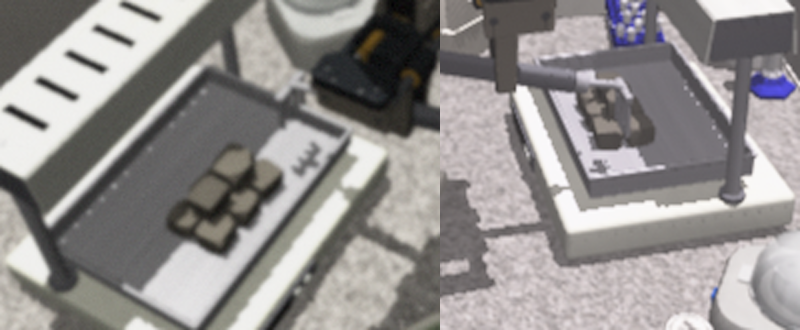

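```bash
cat >> h.py <<'E'
PC=np.array([0.6377,0.0505]);YW=np.radians(7.1)
XB=np.array([np.cos(YW),np.sin(YW)]);YB=np.array([-XB[1],XB[0]])
def pan2w(x,y,z): return np.r_[PC+x*XB+y*YB,z]
def w2pan(P): P=np.atleast_2d(P)[:,:2]-PC;return np.c_[P@XB,P@YB]
def cropscene(p): return (np.array(p)-[150,175])*2.2
def cropside(p): return (np.array(p)-[270,190])*[2,2.2]+[440,0]
E
python3 - <<'E'
from h import *
np.set_printoptions(precision=4,suppress=True)
o=np.load('o2.npy',allow_pickle=True).item()
R=o['tool_rot'];T=o['tool_pos']
for k in(-.0165,.0165,0):
    X=T+R@np.array([-.120,k,.149]);print(X,cropscene(proj('scene',X)),cropside(proj('side',X)))
for x in(-.086,.086):
  for y in(-.123,.123):
    print(x,y,[ (cropscene(proj('scene',pan2w(x,y,z))),cropside(proj('side',pan2w(x,y,z)))) for z in (.0785,.0585)])
a=np.array([(233,162),(208,193),(265,178),(243,205),(215,233),(185,217)])/2.2+[150,175]
for z in(.075,.095): print(w2pan(plane('scene',a,z)))
E
```

```text
[ 0.6048 -0.0599  0.1088] [[303.817  106.4777]] [[622.8387 135.4803]]
[ 0.6007 -0.0272  0.1088] [[284.6721 129.0067]] [[613.5371 118.2923]]
[ 0.6027 -0.0435  0.1088] [[294.3386 117.6298]] [[618.1212 126.7631]]
-0.086 -0.123 [(array([[349.3875, 130.6388]]), array([[589.1761, 178.4482]])), (array([[349.985 , 143.6603]]), array([[588.8249, 196.6684]]))]
-0.086 0.123 [(array([[197.485 , 322.4357]]), array([[536.2722,  61.7332]])), (array([[201.0561, 333.9203]]), array([[536.3934,  77.6117]]))]
0.086 -0.123 [(array([[209.1376,  68.1524]]), array([[748.8737, 156.0076]])), (array([[211.784 ,  81.3296]]), array([[747.0745, 173.8808]]))]
0.086 0.123 [(array([[ 47.0024, 236.899 ]]), array([[669.3647,  46.1637]])), (array([[ 52.8866, 249.1127]]), array([[668.4791,  61.7625]]))]
[[-0.0079 -0.0355]
 [-0.0095  0.0067]
 [-0.0458 -0.0349]
 [-0.0461  0.0015]
 [-0.0424  0.04  ]
 [-0.0077  0.0397]]
[[-0.0195 -0.0237]
 [-0.021   0.0173]
 [-0.0563 -0.0232]
 [-0.0566  0.0122]
 [-0.053   0.0497]
 [-0.0193  0.0494]]
```

Run:
```python
import cv2,numpy as np
b=cv2.imread('pics/d2.png')[215:285,305:415];a=cv2.imread('pics/s2.png')[190:290,220:320]
cv2.imwrite('pics/e2.png',np.hstack([cv2.resize(a,(400,400),interpolation=cv2.INTER_LANCZOS4),cv2.copyMakeBorder(cv2.resize(b,(400,255),interpolation=cv2.INTER_LANCZOS4),0,145,0,0,cv2.BORDER_CONSTANT)]))
```

```text
(no output)
```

View pics/e2.png

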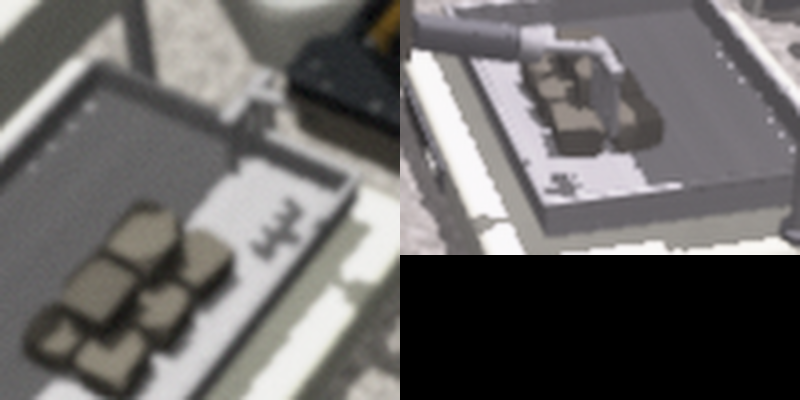

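Scene: the near tine's lower end is at about (279,230). Side: the tips are at about (363,256), which agrees with the predicted tip to within a few mm. Two stones lie on top of a 2x3 layer. From here I watch the pan numerically with a colour mask.

```bash
cat >> h.py <<'E'
def mask(img,t=6):
    b,g,r=[c.astype(int) for c in cv2.split(cv2.GaussianBlur(img,(3,3),0))]
    return ((r-b>t)&(r<150)).astype(np.uint8)
def grid(name,img,z=.072,t=6):
    m=mask(img,t)
    xs=np.arange(.086,-.09,-.008);ys=np.arange(.122,-.126,-.006)
    for x in xs:
        P=proj(name,np.array([pan2w(x,y,z) for y in ys])).round().astype(int)
        print('%4d '%(x*1e3)+''.join(('#' if m[v,u] else '.') if j not in (14,27) else ('#' if m[v,u] else '|') for j,(u,v) in enumerate(P)))
def tip(o): return o['tool_pos']+o['tool_rot']@np.array([-.120,0,.149])
def status(views=('scene','side')):
    o=manip.get_obs();T=tip(o);print('t',round(o['t'],2),'tip pan mm',(w2pan(T)[0]*1e3).round(1),'z',(T[2]*1e3).round(1),'F',o['wrist_force'].round(1),'grip',round(o['grasp_force'],1))
    for v in views: print(v);grid(v,manip.capture(v))
E
python3 - <<'E'
from h import *
for n,f in(('scene','s2'),('side','d2')):
    im=cv2.imread(f'pics/{f}.png');print(n);grid(n,im)
E
```

```text
scene
  86 ..............|............|..............
  77 ..............|............|..............
  69 ..............|............|..............
  61 ..............|............|..............
  53 ..............|............|..............
  45 ..............|............|..............
  37 ..............|............|..............
  29 ..............|............|..............
  21 ..............|............|..............
  13 ..............|............|..............
   5 .............#################............
  -2 ............##################............
 -10 ............####.##############...........
 -18 ............####.#############............
 -26 .............###.....##...####............
 -34 ............##################............
 -42 ............##################............
 -50 ............#################.............
 -58 ..............|............|..............
 -66 ..............|............|..............
 -74 ..............|............|..............
 -82 ..............|............|..............
side
  86 ..............|............|
[... 322 characters left out ...]
|............|..............
  21 ..............|............|..............
  13 ..............|............|..............
   5 ......#.......|........#.##|..............
  -2 ......##......|.......#####|..............
 -10 .....###....##|........######.............
 -18 ......#.....#####..........|.##...........
 -26 ..............|..........##|..............
 -34 ...........###|.####..##.##|..............
 -42 ............######.####...##..............
 -50 .............###############..............
 -58 ..............|............|..............
 -66 ..............|............|..............
 -74 ..............|............|..............
 -82 ..............|............|..............
```

Call:
{"name": "step_arm", "arguments": {"increments": [[[-10,0,2,0,0,0],[-20,15,3,0,0,0],[-29,35,3,0,0,0],[-34,55,3,0,0,0],[-38,72,2,0,0,0],[-40,86,0,0,0,0],[-40,89,-7,0,0,0],[-40,89,-14,0,0,0],[-40,89,-19,0,0,0],[-40,89,-19,0,0,0]]]}}

```text
t: 5.13
tool_pos: [0.4439, 0.03, 0.2379]
tool_rot: [[-0.992, -0.123, -0.004], [-0.123, 0.992, 0.0], [0.004, 0.001, -1.0]]
wrist_force: [0.5, -0.0, -1.4]
width: 0.0158
grasp_force: 50.0
```

```bash
python3 -c "
from h import *
status()"
```

```text
t 5.13 tip pan mm [-75.4   3.7] z 88.4 F [ 0.5 -0.  -1.4] grip 50.0
scene
  86 ..............|............|..............
  77 ..............|............|..............
  69 ..............|............|..............
  61 ..............|............|..............
  53 ..............|............|..............
  45 ..............|............|..............
  37 ..............|............|..............
  29 ..............|............|..............
  21 ..............|............|..............
  13 ..............|............|..............
   5 .............#################............
  -2 ............##################............
 -10 ............###################...........
 -18 ............####.#############............
 -26 .............###.....##....###............
 -34 ............###########....##.............
 -42 ............##########.....|..............
 -50 ............#########......|##............
 -58 ..............|............|..............
 -66 ..............|............|..............
 -74 ..............|............|..............
 -82 .............
[... 390 characters left out ...]
|............|..............
  21 ..............|............|..............
  13 ..............|............|..............
   5 ......##############.....##|..............
  -2 ......#############.######.|..............
 -10 .....#############....######..............
 -18 ......############.....####|.#............
 -26 ..............|.......######..............
 -34 ...........##.|.####.###.##|..............
 -42 ...........#.##########...##..............
 -50 ............################..#...........
 -58 ..............|............|..............
 -66 ..............|............|..............
 -74 ..............|............|..............
 -82 ..............|............|..............
```

Call:
{"name": "step_arm", "arguments": {"increments": [[[10,1,2,0,0,0],[20,2,2,0,0,0],[30,4,2,0,0,0],[39,5,2,0,0,0],[48,6,2,0,0,0],[57,7,2,0,0,0],[66,8,2,0,0,0],[75,9,2,0,0,0],[85,10,2,0,0,0],[95,12,2,0,0,0]]]}}

```text
t: 6.07
tool_pos: [0.5407, 0.0427, 0.2416]
tool_rot: [[-0.992, -0.124, -0.0], [-0.124, 0.992, -0.0], [0.0, 0.0, -1.0]]
wrist_force: [-0.1, -0.1, -1.4]
width: 0.0157
grasp_force: 50.0
```

```bash
python3 -c "
from h import *
status()"
```

```text
t 6.07 tip pan mm [22.7  4.4] z 92.6 F [-0.1 -0.1 -1.4] grip 50.0
scene
  86 ..............|............|..............
  77 ..............|............|..............
  69 ..............|............|..............
  61 ..............|............|..............
  53 ..............|..###.......|......######..
  45 ..............|.###........|......#######.
  37 ..............|.......#....|....#######...
  29 ..............|.......#....|..............
  21 ..............|.......#....|..............
  13 ..............|......##....|..............
   5 .............####..####....|..............
  -2 ............###########....|.....##.......
 -10 ............###########....|.....###......
 -18 ............#######.#####..|.....##.......
 -26 .............##############|#######.......
 -34 ............##################............
 -42 ............#################.............
 -50 ............################..............
 -58 ..............|...........#|..............
 -66 ..............|............|..............
 -74 ..............|............|..............
 -82 ..............|
[... 388 characters left out ...]
|............|..............
  21 ..............|............|..............
  13 ..............|............|..............
   5 ..........###.|....#...####|..............
  -2 .........#####|.###########|..............
 -10 .........###.#################............
 -18 ............###..##########|##............
 -26 .............###############..............
 -34 .............###########.##|..............
 -42 ...........############...##..............
 -50 ...........#################..............
 -58 ..............|............|..............
 -66 ..............|............|..............
 -74 ..............|............|..............
 -82 ..............|............|..............
```

Call:
{"name": "step_arm", "arguments": {"increments": [[[-3,0,12,0,0,0],[-20,-2,25,0,0,0],[-50,-6,30,0,0,0],[-80,-10,40,0,0,0],[-105,-13,45,0,0,0],[-115,-14,45,0,0,0]]]}}

```text
t: 6.67
tool_pos: [0.4224, 0.0287, 0.2884]
tool_rot: [[-0.992, -0.125, 0.001], [-0.125, 0.992, -0.001], [-0.001, -0.001, -1.0]]
wrist_force: [0.1, 0.4, -0.6]
width: 0.0154
grasp_force: 50.0
```

```bash
python3 -c "
from h import *
status()"
```

```text
t 6.67 tip pan mm [-96.2   4.9] z 139.4 F [ 0.1  0.4 -0.6] grip 50.0
scene
  86 ..............|............|..............
  77 ..............|............|..............
  69 ..............|............|..............
  61 ..............|............|..............
  53 ..............|..###.......|..............
  45 ..............|.####.....####.............
  37 ..............|..#......#####.............
  29 ..............|.........####..............
  21 ..............|..........#.|..............
  13 ..............|..........#.|..............
   5 .............####..###########............
  -2 ............##################............
 -10 ............###################...........
 -18 ............##################............
 -26 .............################.............
 -34 ............################..............
 -42 ............##############.|..............
 -50 ............############...|..............
 -58 ..............|............|..............
 -66 ..............|............|..............
 -74 ..............|............|..............
 -82 ............
[... 391 characters left out ...]
|......#.....|..............
  21 ..............|............|..............
  13 ..............|............|..............
   5 ..........##..|.#......###.|..............
  -2 .........#####|###########.|..............
 -10 .........###.################.............
 -18 ............###.###########|..#...........
 -26 .............###############..............
 -34 .............#####.#####.##|..............
 -42 ...........############...##..............
 -50 ............################..............
 -58 ..............|............|..............
 -66 ..............|............|..............
 -74 ..............|............|..............
 -82 ..............|............|..............
```

Call:
{"name": "step_arm", "arguments": {"increments": [[[12,0,-10,0,0,0],[20,-1,-25,0,0,0],[22,-1,-40,0,0,0],[22,-1,-52,0,0,0],[22,-1,-60,0,0,0],[22,-1,-66,0,0,0],[22,-1,-70,0,0,0],[22,-1,-73,0,0,0],[22,-1,-73,0,0,0]]]}}

```text
t: 7.52
tool_pos: [0.4467, 0.0277, 0.2136]
tool_rot: [[-0.992, -0.125, -0.001], [-0.125, 0.992, 0.0], [0.001, 0.0, -1.0]]
wrist_force: [0.2, -0.4, -1.2]
width: 0.0156
grasp_force: 50.0
```

Run:
```python
from h import *
status(())
for n in('scene','side'): cv2.imwrite(f'pics/{n}3.png',manip.capture(n))
a=cv2.imread('pics/scene3.png')[190:310,190:320];b=cv2.imread('pics/side3.png')[205:285,300:430]
cv2.imwrite('pics/f3.png',np.hstack([cv2.resize(a,(390,360),interpolation=cv2.INTER_LANCZOS4),cv2.copyMakeBorder(cv2.resize(b,(410,252),interpolation=cv2.INTER_LANCZOS4),0,108,0,0,cv2.BORDER_CONSTANT)]))
```

```text
t 7.52 tip pan mm [-72.5   1.2] z 64.4 F [ 0.2 -0.4 -1.2] grip 50.0
```

View pics/f3.png

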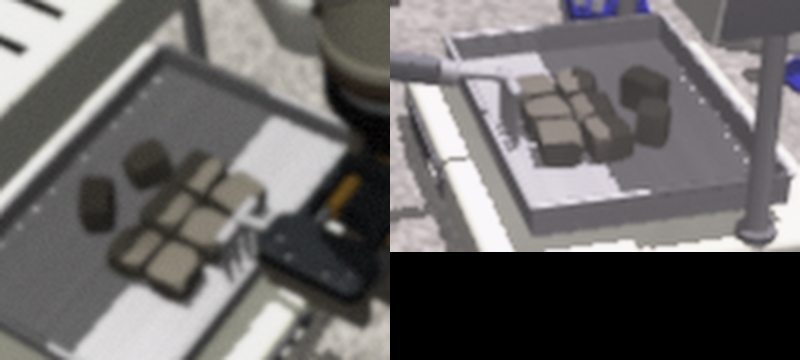

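View: six stones in a clean 2x3 grid and two lying free behind it. The rake stands in the front gap, in line with the middle column (tips near (238,268) in the left crop).

Call:
{"name": "step_arm", "arguments": {"increments": [[[6,1,1,0,0,0],[13,2,1,0,0,0],[20,3,1,0,0,0],[27,3,1,0,0,0],[33,4,1,0,0,0],[38,5,1,0,0,0],[38,5,1,0,0,0],[34,4,1,0,0,0],[28,3,1,0,0,0],[28,3,1,0,0,0]]]}}

```text
t: 8.45
tool_pos: [0.4735, 0.0307, 0.2143]
tool_rot: [[-0.992, -0.125, -0.002], [-0.125, 0.992, 0.0], [0.002, 0.0, -1.0]]
wrist_force: [-0.3, 0.5, -1.8]
width: 0.0156
grasp_force: 50.0
```

```bash
python3 -c "
from h import *
status()"
```

```text
t 8.45 tip pan mm [-45.7   0.8] z 65.1 F [-0.3  0.5 -1.8] grip 50.0
scene
  86 ..............|............|..............
  77 ..............|............|..............
  69 ..............|............|..............
  61 ..............|....#.......|..............
  53 ..............|..####....####.............
  45 ..............|.####....#####.............
  37 ..............|.#.#...###.##..............
  29 ..............|...#######..|..............
  21 ..............|...######...######.........
  13 ..............|...######...#####..........
   5 .............##########...######..........
  -2 ............############...###............
 -10 ............############..####............
 -18 ............#########......|###...........
 -26 ............#######........|###...........
 -34 ............#######........##.............
 -42 ............######.........|#............#
 -50 ............#####..........|............##
 -58 ..............|............|...#####......
 -66 ..............|....#.......|..#######...##
 -74 ..............|....##......|..######....##
 -82 .............
[... 390 characters left out ...]
|..#..#......|..............
  21 ..............|..###....#####.............
  13 ..............|...###...#####.............
   5 ...........##.|...###...#####.............
  -2 .........############..##..|..............
 -10 .........#....#############|..............
 -18 .............#|#########...###............
 -26 ..............|.......#...####............
 -34 ..........#.#.|.........###|..............
 -42 .........###.##............|..............
 -50 ...........#####...........|..............
 -58 ..............|............|..............
 -66 ..............|............|..............
 -74 ..............|............|..............
 -82 ..............|............|..............
```

Call:
{"name": "step_arm", "arguments": {"increments": [[[4,2,0,0,0,0],[4,8,0,0,0,0],[3,14,0,0,0,0],[3,20,0,0,0,0],[2,26,0,0,0,0],[1,32,0,0,0,0],[1,38,0,0,0,0],[0,44,0,0,0,0],[0,48,0,0,0,0],[0,48,0,0,0,0]]]}}

```text
t: 9.38
tool_pos: [0.4746, 0.0796, 0.2146]
tool_rot: [[-0.992, -0.126, -0.001], [-0.126, 0.992, 0.0], [0.001, 0.001, -1.0]]
wrist_force: [0.2, -0.5, -2.3]
width: 0.0158
grasp_force: 50.0
```

```bash
python3 -c "
from h import *
status()"
```

```text
t 9.38 tip pan mm [-38.4  49.4] z 65.5 F [ 0.2 -0.5 -2.3] grip 50.0
scene
  86 ..............|............|..............
  77 ..............|............|..............
  69 ..............|............|..............
  61 ..............|....#.......|..............
  53 ..............|.####.....####............#
  45 ..............|.####....#####...........##
  37 ..............|.####..######...........###
  29 ..............|...#######.#|..........####
  21 ..............|....#####...######...######
  13 ..............|...#####....#####....######
   5 .............###.#.####....#####...#######
  -2 ............############...####....#######
 -10 ..............|.#..#####..#####....#######
 -18 ..............|....#####.######....#######
 -26 ..............|......#...######....#######
 -34 ........##....|............####.....######
 -42 ......####....|............|.........#####
 -50 .....#####....|......#####.|..........####
 -58 ......####....|.....######.|..#.........##
 -66 .......###....|....###.#...|.##...........
 -74 .........#....|............|.##.##........
 -82 .........#...
[... 390 characters left out ...]
|...###......|..............
  21 ..............|..###....##.#..............
  13 ..............|..#.##...######............
   5 ...........##.|...##.....####.............
  -2 .........#####|#####...##..|..............
 -10 .........###.##############|..............
 -18 ............##|#########.#####............
 -26 ..............|.......##.#####............
 -34 ...####.......|.........###|..............
 -42 .###.####.....|............|..............
 -50 ..########....|............|..............
 -58 ....#####.....|............|..............
 -66 ..............|............|..............
 -74 ..............|............|..............
 -82 ..............|............|..............
```

Call:
{"name": "step_arm", "arguments": {"increments": [[[5,-15,0,0,0,0],[8,-30,0,0,0,0],[10,-45,0,0,0,0],[11,-56,0,0,0,0],[12,-64,0,0,0,0],[13,-72,0,0,0,0],[14,-80,0,0,0,0],[15,-88,0,0,0,0],[16,-95,0,0,0,0],[17,-102,0,0,0,0]]]}}

```text
t: 10.32
tool_pos: [0.4918, -0.0238, 0.2147]
tool_rot: [[-0.992, -0.125, -0.001], [-0.125, 0.992, 0.0], [0.001, 0.0, -1.0]]
wrist_force: [-0.4, 0.5, -2.3]
width: 0.0159
grasp_force: 50.0
```

```bash
python3 -c "
from h import *
status()"
```

```text
t 10.32 tip pan mm [-34.1 -55.6] z 65.6 F [-0.4  0.5 -2.3] grip 50.0
scene
  86 ..............|............|..............
  77 ..............|............|..............
  69 ..............|............|..............
  61 ..............|............|..............
  53 ..............|.####.....####.............
  45 ..............|.####....#####.............
  37 ..............|...#...###..#..............
  29 ..............|...#######..#..............
  21 ..............|....#####...######.........
  13 ..............|...######...######.........
   5 .............####.#####....#####..........
  -2 ............############...|......####....
 -10 ............############...|..........##..
 -18 ............############...|.........##...
 -26 ..............|...#..#.....|..............
 -34 ........##....|............|..............
 -42 ......#####...|............|..............
 -50 .....#####....|............|....#.........
 -58 ......###.....|............|...##........#
 -66 .......#......|............|...##.........
 -74 ..............|............|....#.........
 -82 ............
[... 391 characters left out ...]
|....##....####.............
  21 ..............|..##.#...#####.............
  13 ..............|..####...#####.............
   5 ..........###.|...###....######...........
  -2 .........###########.......|.#####........
 -10 .........#....##...........|.##.....##....
 -18 ............###............|......###.....
 -26 ..............|............|....####......
 -34 ..##.###......|............|..............
 -42 ..#....###....|............|..............
 -50 ...#.######...|............|..............
 -58 ....####......|............|..............
 -66 ..............|............|..............
 -74 ..............|............|..............
 -82 ..............|............|..............
```

Call:
{"name": "step_arm", "arguments": {"increments": [[[0,0,20,0,0,0],[0,3,42,0,0,3],[-2,12,45,0,0,7],[-5,24,45,0,0,12],[-8,36,45,0,0,16],[-10,45,45,0,0,19],[-11,48,44,0,0,20],[-11,48,28,0,0,20],[-11,48,12,0,0,20],[-11,48,0,0,0,20]]]}}

```text
t: 11.25
tool_pos: [0.4805, 0.0248, 0.2136]
tool_rot: [[-0.89, -0.456, -0.001], [-0.456, 0.89, -0.0], [0.001, 0.0, -1.0]]
wrist_force: [0.3, -0.0, -1.5]
width: 0.0154
grasp_force: 50.0
```

```bash
python3 -c "
from h import *
status()"
```

```text
t 11.25 tip pan mm [-46.7  35. ] z 64.5 F [ 0.3 -0.  -1.5] grip 50.0
scene
  86 ..............|............|..............
  77 ..............|............|..............
  69 ..............|............|..............
  61 ..............|....#.......|..............
  53 ..............|.#####....####.............
  45 ..............|.####....#####.............
  37 ..............|..#.....#..##..............
  29 ..............|...#######..##.##..........
  21 ..............|...######...######.........
  13 ..............|....#####...#####..........
   5 .............##########....#####..........
  -2 ............############...|......####....
 -10 ............############...|.....#######..
 -18 ............#####....###...|.....######...
 -26 ..............|............|.....#####....
 -34 ........##....|............|..............
 -42 ......#####...|............|..............
 -50 .....######...|............|............##
 -58 ......###.....|............|..............
 -66 .......#......|............|.......###....
 -74 ..............|............|....######...#
 -82 ............
[... 391 characters left out ...]
|..#.##....###..............
  21 ..............|.#####....#####............
  13 ..............|...###...######............
   5 ..........###.|...###....####..##.........
  -2 .........###########.......|.#####........
 -10 .........#....###.####.....|.##.....##....
 -18 ............############...|......###.....
 -26 ..............|............|.....###......
 -34 ..............|............|..............
 -42 ..............|............|..............
 -50 ......###.....|............|..............
 -58 ......###.....|............|..............
 -66 ..............|............|..............
 -74 ..............|............|..............
 -82 ..............|............|..............
```

Call:
{"name": "step_arm", "arguments": {"increments": [[[8,2,1,0,0,0],[17,6,1,0,0,0],[23,12,1,0,0,0],[28,19,1,0,0,0],[33,25,1,0,0,0],[38,32,1,0,0,0],[44,39,1,0,0,0],[49,44,1,0,0,0],[54,49,1,0,0,0],[54,49,1,0,0,0]]]}}

```text
t: 12.18
tool_pos: [0.5355, 0.0747, 0.2158]
tool_rot: [[-0.889, -0.457, -0.0], [-0.457, 0.889, 0.0], [-0.0, 0.0, -1.0]]
wrist_force: [0.1, -0.1, -1.9]
width: 0.016
grasp_force: 50.0
```

```bash
python3 -c "
from h import *
status()"
```

```text
t 12.18 tip pan mm [14.3 77.9] z 66.8 F [ 0.1 -0.1 -1.9] grip 50.0
scene
  86 ..............|............|...........###
  77 ..............|............|...........###
  69 ..............|............|...........###
  61 ..............|...##.......|............##
  53 ..............|..##......####...........##
  45 .....####.....|.####....#####....#.......#
  37 .....##.......|..#.....##.##...##.........
  29 .....#........|...######...|..............
  21 ..............|....###.....|..............
  13 ..............|.........#####...##........
   5 ..............|.......######....##..####..
  -2 ..............|......####..|.......#####..
 -10 ............#.|......#.....|.....###......
 -18 ...........#..|............|.......##.....
 -26 ........#...##|............|......###.....
 -34 ........##..##|............|.......##.....
 -42 ......#####.##|..........##|.......#......
 -50 .....######..##..........##|..............
 -58 ......####...##.........###|..............
 -66 .......#......##...........|..............
 -74 ..............###..........|..............
 -82 ..............
[... 389 characters left out ...]
|..#.......###..............
  21 ..............|...#.#...######............
  13 ..............|..###.....####.............
   5 ..............|...###...###|##............
  -2 ..............|.####.......|.#####........
 -10 ..............|.######.....|.##....###....
 -18 ..............|.########...|......###.....
 -26 ..............|........#...|.....###......
 -34 ...####.......|............|..............
 -42 ..##.###......|............|..............
 -50 ..######......|............|..............
 -58 ....#####.....|............|..............
 -66 ..............|............|..............
 -74 ..............|............|..............
 -82 ..............|............|..............
```

Call:
{"name": "step_arm", "arguments": {"increments": [[[-3,-1,20,0,0,0],[-12,-6,38,0,0,0],[-26,-14,42,0,0,-4],[-40,-22,42,0,0,-10],[-46,-32,42,0,0,-17],[-46,-40,42,0,0,-24],[-44,-45,42,0,0,-31],[-40,-47,42,0,0,-38],[-40,-47,42,0,0,-38],[-40,-47,42,0,0,-38]]]}}

```text
t: 13.12
tool_pos: [0.4945, 0.0265, 0.2577]
tool_rot: [[-0.983, 0.185, -0.001], [0.185, 0.983, 0.0], [0.001, 0.0, -1.0]]
wrist_force: [-0.5, 0.1, -1.3]
width: 0.0154
grasp_force: 50.0
```

Run:
```python
from h import *
status(())
for n in('scene','side'): cv2.imwrite(f'pics/{n}4.png',manip.capture(n))
a=cv2.imread('pics/scene4.png')[190:310,190:320];b=cv2.imread('pics/side4.png')[205:285,300:430]
cv2.imwrite('pics/f4.png',np.hstack([cv2.resize(a,(390,360),interpolation=cv2.INTER_LANCZOS4),cv2.copyMakeBorder(cv2.resize(b,(410,252),interpolation=cv2.INTER_LANCZOS4),0,108,0,0,cv2.BORDER_CONSTANT)]))
```

```text
t 13.12 tip pan mm [-30.9 -42.7] z 108.6 F [-0.5  0.1 -1.3] grip 50.0
```

View pics/f4.png

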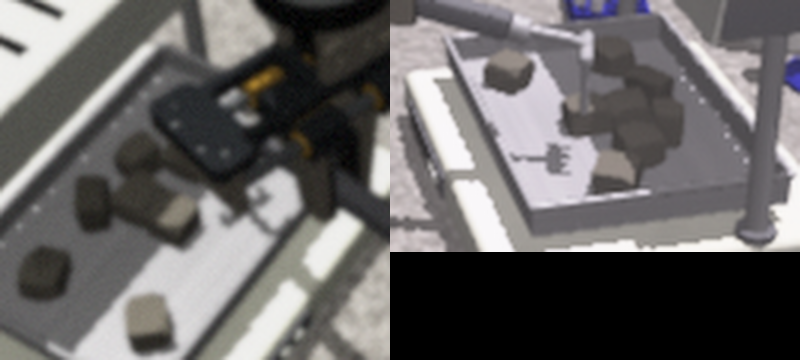

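All eight stones now lie on the floor. In the side crop the mid-front stone is at (580,112), right-back at (637,143) and right-front at (612,172). The scene crop shows left-front at (148,322) and left-back at (44,272).

Run:
```python
from h import *
np.set_printoptions(precision=1,suppress=True)
d=(np.array([(509,70),(612,55),(650,85),(580,112),(625,112),(665,120),(637,143),(612,172)])-[390,0])/3.154+[300,205]
s=np.array([(148,322),(44,272),(92,202),(137,153),(138,200),(175,218)])/3+[190,190]
print(w2pan(plane('side',d,.0705))*1e3);print(w2pan(plane('scene',s,.0705))*1e3)
X=tri('scene',s,'side',d[[0,1,2,5,4,3]]);print(np.c_[w2pan(X)*1e3,X[:,2:]*1e3])
```

```text
[[-47.4  79.8]
 [ 36.5  85.6]
 [ 48.8  32.2]
 [-14.    4.6]
 [ 17.6  -2.9]
 [ 41.7 -20.6]
 [ 11.7 -46.9]
 [-17.2 -79.8]]
[[-49.   77.5]
 [ 36.   81.6]
 [ 45.5  18.4]
 [ 45.4 -33.2]
 [ 18.4   0.6]
 [-13.6   0.2]]
[[-48.6  77.8  71.3   1.4]
 [ 35.2  82.3  72.2   0.4]
 [ 43.4  20.9  76.2   2.7]
 [ 39.6 -29.2  76.6   3.2]
 [ 18.9  -0.1  69.    0.7]
 [-14.9   1.3  72.5   0.3]]
```

Call:
{"name": "step_arm", "arguments": {"increments": [[[0,3,-10,0,0,0],[0,3,-22,0,0,0],[0,3,-34,0,0,0],[0,3,-42,0,0,0],[0,3,-42,0,0,0]]]}}

```text
t: 13.63
tool_pos: [0.4933, 0.0303, 0.2131]
tool_rot: [[-0.982, 0.187, -0.005], [0.187, 0.982, 0.001], [0.005, 0.0, -1.0]]
wrist_force: [-0.6, 0.1, -1.9]
width: 0.0158
grasp_force: 50.0
```

Call:
{"name": "step_arm", "arguments": {"increments": [[[6,1,0,0,0,0],[13,2,0,0,0,0],[20,2,0,0,0,0],[27,3,0,0,0,0],[34,3,0,0,0,0],[40,0,0,0,0,0],[45,-4,0,0,0,0],[50,-8,0,0,0,0],[50,-8,0,0,0,0]]]}}

```text
t: 14.38
tool_pos: [0.5457, 0.0207, 0.2158]
tool_rot: [[-0.982, 0.189, 0.0], [0.189, 0.982, -0.0], [-0.0, -0.0, -1.0]]
wrist_force: [-0.8, 0.3, -1.4]
width: 0.0154
grasp_force: 50.0
```

Call:
{"name": "step_arm", "arguments": {"increments": [[[-3,1,10,0,0,0],[-12,2,28,0,0,0],[-35,0,45,0,0,0],[-70,-8,60,0,0,0],[-105,-20,75,0,0,0],[-125,-40,80,0,0,0],[-135,-65,80,0,0,0],[-140,-85,80,0,0,0],[-140,-95,80,0,0,0],[-140,-95,80,0,0,0]]]}}

```text
t: 15.22
tool_pos: [0.4046, -0.0745, 0.2964]
tool_rot: [[-0.982, 0.191, 0.001], [0.191, 0.982, -0.0], [-0.001, -0.0, -1.0]]
wrist_force: [-0.1, -0.2, -1.0]
width: 0.0155
grasp_force: 50.0
```

Run:
```python
from h import *
status()
o=manip.get_obs();print(o['tool_pos'],o['tool_rot'],o['qpos'].round(2))
for n in('scene','side'): cv2.imwrite(f'pics/{n}5.png',manip.capture(n))
```

```text
t 15.22 tip pan mm [-132.6 -132.7] z 147.5 F [-0.1 -0.2 -1. ] grip 50.0
scene
  86 ..............|............|..............
  77 ..............|............|..............
  69 ..............|............#..............
  61 ..............|...##.....#####............
  53 ..............|..###....#####..####.......
  45 .....####.....|..###...#####...#####......
  37 ....######....|.......##...|..#####.......
  29 ....#####.....|...######...|....###.......
  21 ......#.......|...######...|....#.........
  13 ..............|...######...|..............
   5 ..............|....####....|..............
  -2 ..............|...######...|......#####...
 -10 ..............|...######...|.....#######..
 -18 ..............|...######...|.....######...
 -26 ..............|...#..#.....|.....#####....
 -34 ........##....|............|..............
 -42 ......#####...|............|..............
 -50 .....#####....|............|..............
 -58 .....####.....|............|..............
 -66 .......#......|............|..............
 -74 ..............|............|..............
 -82 .........
[... 624 characters left out ...]
..........|.#.###......|..#.....#.....
 -18 ..............|.#####......|......##......
 -26 ..............|.........#..|.....###......
 -34 ..##.###......|............|..............
 -42 ..#....##.....|............|..............
 -50 ...#.#####....|............|..............
 -58 ....####......|............|..............
 -66 ..............|............|..............
 -74 ..............|............|..............
 -82 ..............|............|..............
[ 0.4049101  -0.07290355  0.2958897 ] [[-9.82020321e-01  1.88774852e-01 -3.79221227e-04]
 [ 1.88774403e-01  9.82019979e-01  9.92600990e-04]
 [ 5.59780926e-04  9.03167082e-04 -9.99999435e-01]] [-0.47 -0.29  2.03  0.    1.4  -1.86]
```

Call:
{"name": "step_arm", "arguments": {"increments": [[[2,-10,0,0,0,2],[5,-25,0,0,0,4],[8,-40,0,0,0,7],[11,-55,0,0,0,10],[14,-70,0,0,0,12],[17,-84,0,0,0,14],[19,-95,0,0,0,15.5],[20,-101,0,0,0,16],[20,-101,0,0,0,16]]]}}

```text
t: 16.17
tool_pos: [0.4252, -0.1744, 0.2955]
tool_rot: [[-0.996, -0.09, -0.001], [-0.09, 0.996, 0.0], [0.001, 0.001, -1.0]]
wrist_force: [-0.6, 0.1, -1.6]
width: 0.0155
grasp_force: 50.0
```

Call:
{"name": "step_arm", "arguments": {"increments": [[[0,0,-10,0.2,-2.2,0],[0,0,-30,0.4,-4.8,0],[0,0,-50,0.6,-7.4,0],[0,0,-72,0.9,-10,0],[0,0,-94,1.1,-12.6,0],[0,0,-116,1.3,-15.2,0],[0,0,-136,1.5,-17.8,0],[0,0,-152,1.7,-20.2,0],[0,0,-165,1.9,-21.9,0],[0,0,-170,1.9,-21.9,0]]]}}

```text
t: 17.0
tool_pos: [0.4232, -0.172, 0.1232]
tool_rot: [[-0.925, -0.09, 0.37], [-0.082, 0.996, 0.037], [-0.372, 0.004, -0.928]]
wrist_force: [-0.8, 0.7, -1.2]
width: 0.0156
grasp_force: 50.0
```

Run:
```python
from h import *
status(())
o=manip.get_obs();print(o['tool_pos'],o['tool_rot'].round(3))
a=manip.capture('scene')[135:355,200:450];b=manip.capture('side')[200:360,220:440]
cv2.imwrite('pics/g5.png',np.hstack([cv2.resize(a,(400,352)),cv2.copyMakeBorder(cv2.resize(b,(400,291)),0,61,0,0,cv2.BORDER_CONSTANT)]))
```

```text
t 17.0 tip pan mm [ -73.6 -199.7] z 29.5 F [-0.8  0.7 -1.2] grip 50.0
[ 0.42323148 -0.17204578  0.12320567] [[-0.925 -0.09   0.37 ]
 [-0.082  0.996  0.037]
 [-0.372  0.004 -0.928]]
```

View pics/g5.png

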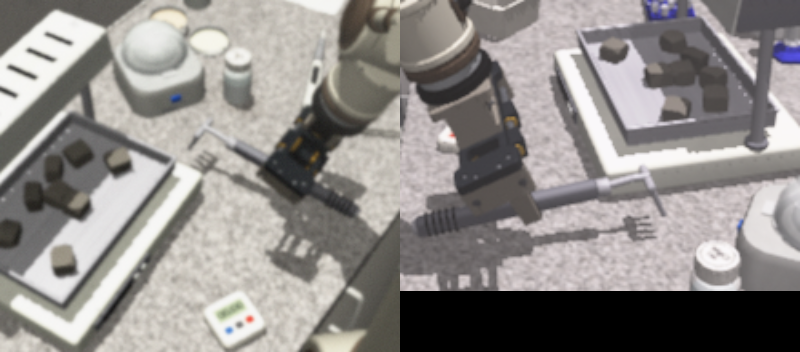

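The view shows eight stones spread singly in the pan. The rake is about 30 mm over the bench beside the balance, and clear of it and the jar.

Call:
{"name": "step_arm", "arguments": {"increments": [[[0,0,-8,0,0,0],[0,0,-16,0,0,0],[0,0,-22,0,0,0],[0,0,-26,0,0,0],[0,0,-28,0,0,0],[0,0,-29,0,0,0],[0,0,-29,0,0,0]]]}}

```text
t: 17.68
tool_pos: [0.4247, -0.1743, 0.0965]
tool_rot: [[-0.924, -0.09, 0.372], [-0.083, 0.996, 0.033], [-0.374, -0.001, -0.928]]
wrist_force: [-0.6, -0.9, -2.0]
width: 0.0154
grasp_force: 50.0
```

Call:
{"name": "step_arm", "arguments": {"increments": [[[0,0,0,0,0,0],[0,0,0,0,0,0],[0,0,0,0,0,0],[0,0,0,0,0,0],[0,0,0,0,0,0]]], "gripper": 50}}

```text
t: 18.1
tool_pos: [0.4249, -0.1745, 0.097]
tool_rot: [[-0.924, -0.09, 0.373], [-0.084, 0.996, 0.032], [-0.374, -0.002, -0.927]]
wrist_force: [-0.1, -0.5, -0.6]
width: 0.047
grasp_force: 0.0
```

Call:
{"name": "step_arm", "arguments": {"increments": [[[-2,0,10,0,0,0],[-8,0,28,0,0,0],[-16,0,50,0,0,0],[-24,0,75,0,0,0],[-30,0,100,0,0,0],[-30,0,120,0,0,0],[-30,0,130,0,0,0],[-30,0,130,0,0,0],[-30,0,130,0,0,0],[-30,0,130,0,0,0]]]}}

```text
t: 18.93
tool_pos: [0.3943, -0.1737, 0.2251]
tool_rot: [[-0.924, -0.09, 0.371], [-0.083, 0.996, 0.034], [-0.372, 0.001, -0.928]]
wrist_force: [0.6, 0.1, -0.5]
width: 0.0495
grasp_force: 0.0
```

Run:
```python
from h import *
np.set_printoptions(precision=3,suppress=True)
status(('scene',))
o=manip.get_obs();im=manip.capture('wrist');cv2.imwrite('pics/w6.png',im)
# rake: dark grey column positions in wrist image rows
g=cv2.cvtColor(im,cv2.COLOR_BGR2GRAY)
for r in(120,180,240): 
    c=np.where(g[r,250:400]<115)[0]+250;print(r,c.min() if len(c) else None,c.max() if len(c) else None,len(c),plane('wrist',[(c.mean(),r)],.025,o))
d=cv2.absdiff(cv2.imread('pics/side0.png'),manip.capture('side')).max(2);print('rake area diff',(d[310:345,230:365]>40).mean())
```

```text
t 18.93 tip pan mm [-102.5 -197.9] z 131.5 F [ 0.6  0.1 -0.5] grip 0.0
scene
  86 ..............|............|..............
  77 ..............|............|..............
  69 ..............|............#..............
  61 ..............|...#.......####............
  53 ..............|..####...#####..####.......
  45 .....####.....|.####.....##|...#####......
  37 ....######....|..#.....#...|..#####.......
  29 ....#####.....|...######...|...###........
  21 ......#.......|...######...|..............
  13 ..............|....#####...|..............
   5 ..............|...#####....|..............
  -2 ..............|....#####...|......#####...
 -10 ..............|...######...|.....#######..
 -18 ..............|....#####...|.....######...
 -26 ..............|...#..#.....|......####....
 -34 ........##....|............|..............
 -42 ......#####...|............|..............
 -50 .....#####....|............|..............
 -58 .....#####....|............|..............
 -66 .......#......|............|..............
 -74 ..............|............|..............
 -82 ..............|............|..............
120 286 389 57 [[ 0.377 -0.17   0.025]]
180 305 325 4 [[ 0.425 -0.174  0.025]]
240 307 324 2 [[ 0.483 -0.169  0.025]]
rake area diff 0.21777777777777776
```

```bash
python3 -c "
from rig import manip
print(manip.sign_off())"
```

```text
the job is handed in; nothing more can be done
None
```

I handed the job in at about 19 s: the last camera readings show eight stones in a single layer with at least one in every sixth of the pan, and the rake back on the bench, clear of the balance. The sign-off returned no verdict.

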